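# Load the tape rewinder and hold its tension slide at the mark

## Robot

A 6-joint arm with a two-finger parallel gripper is mounted at the origin on a cart in front of the work surface, level with it; the furniture and walls round the work are solid. World frame = base frame: x ahead of the robot, y to its left, z up, the work surface at z = 0. Lengths are in m, angles in degrees, forces in N, time in s.
With the tool pointing down it reaches from about 0.3 to 0.85 m from the base axis. Payload 5.4 kg.
Tool frame: the origin (TCP) lies at the very end of the fingers, on their centre line; the grasp point (between the pads) lies 19 mm behind it; z points along the fingers, y is the line along which they close (so a half turn about z gives the same grasp; the last joint's range is limited). The gripper opens to 85 mm and grips with 20 to 120 N. Pads are 22 mm wide; open, the fingers measure 114 mm over their backs; the gripper's body (76 mm by 85 mm) begins 54 mm behind the grasp point. The pads swing forward as they close: fully open they stand 13 mm farther back than shut.
Start: joints at [54.654, 9.076, 91.501, -0, 79.423, -12.038], TCP at [0.228, 0.528, 0.231] pointing down, gripper open.
Joint ranges: [-166.64, 166.64], [-54.1, 131.32], [10.49, 154.53], [-73.88, 253.88], [9.74, 151.15], [-171.62, 171.62]. Speed limits (degrees/s): [147.25, 147.25, 180, 180, 180, 180].

## Interface

Orientations are given as a 3x3 rotation matrix whose columns are the frame's x, y, z axes.
In Python, from rig import env gives the robot as it stands. The module is installed in compiled form; this text tells all that it offers.
- The arm moves only by the shell command python3 -m crank 'ROWS'. ROWS is JSON, a list of rows, each a list of 3 entries, a list of its own where there are three numbers: the shift along the tool's x, y, z in units of 50 mm (1.0 is 50 mm), then the turn, a rotation vector about the tool's x, y, z in rad, then the closure, from 0 (fully open) to 1 (shut). In form: [[[dx, dy, dz], [wx, wy, wz], gripper], ...]. A call has 1 to 12 rows; each row is the pose to reach, as a shift and turn from the pose commanded when the call began, along the tool's axes at that moment; what a row does not reach only later rows make up. A row lasts 1/8 s, in which the tool goes at most 62.5 mm and 10.7 degrees, less where a joint would pass 70% of its speed; a pose out of reach is approached as far as the arm can. A call with a gripper value outside its range is refused whole. The fingers move at their own pace and stop on an object; the grip force is fixed at half the most. Time passes only in rows, so rows that repeat a pose let the fingers close. It gives the time, the measured TCP pose, the force, the opening and the grip force at its end, in the units of the state.
- env.observe(): the state, without advancing time (a new reading comes with each control period).
- env.camera(name): name is "side" or "top"; returns a dict with "frame" (420x560x3 uint8, red, green, blue), "depth" (420x560 float32, m along the optical axis (not along the pixel's ray), 0 where there is no reading), "fx", "fy", "cx", "cy" (pixels), "D" ([k1, k2, p1, p2, k3] as OpenCV has them; the pictures are not rectified), "xyz" and "orientation" of the camera in the world. Camera axes: x right, y up, looking along -z (the intrinsics and any distortion apply to the point x, -y, -z); pixel columns grow to the right and rows downward; lengths in m; the calibration is good to about 2 mm. A picture is of the moment at which its call begins.
- env.finish_job(): hands the job in; it is judged then, once.
The state is a dict: "t": time; "q": joint angles; "qd": joint speeds; "joint_torque": joint torques, N m; "eef_pos": TCP position; "ee_rot": TCP orientation; "wrist_force": force on the tool from outside, world axes, zero at the start; "wrist_torque": the same for the moment, N m; "grip_width": opening from 0.0 (shut) to 1.0 (fully open); "finger_force": force on a finger pad.
Only numpy, scipy, OpenCV 4.12 (cv2) and the standard library are available. Lean on these libraries where they do the work, as an engineer would, in place of code of your own. Each camera call takes 0.05 s, during which the arm holds its last target. There are 200 camera calls.

## Task

Put the empty white reel onto the upright spindle of the tape rewinder, flange down and fully home on the platter - lower it, do not drop it - and let go of it. Then take the black handle of the spring-return tension slide and pull it out until the slide's pointer stands over the dark clip on the plate's edge, and keep holding it there so that tape can be threaded: the job finishes with you still holding the slide at the clip, because it springs back when let go. Leave the other things on the bench where they are.

Things in the scene. Friction and masses are not known exactly. Their poses are not given: they have to be found in the camera images.
- reel: Empty white plastic take-up reel, loose, standing upright on the bench with its flange down. Origin at the centre of its underside, z up along its axis. Flange 72 mm across and 5 mm thick; above it a plain tube 44 mm across; total height 56 mm; through bore 22 mm; 0.08 to 0.17 kg.
- reel_grip (a point): The place to grip the reel: on its axis, 36 mm above its underside; grip across the 44 mm tube, any yaw (the tube's wall runs from 5 to 56 mm above the underside).
- rewinder: Tape rewinder fixed to the bench: aluminium plate 130 mm (its x) by 330 mm (its y), 12 mm thick. Origin under the plate's centre. Its y axis runs along the plate, from the slide towards the spindle. The spindle stands at y = +100 mm, two low guide rods with end blocks (tops 36 mm above the bench) run from y = +48 to -156 mm; a small white fixed roller (top at 42 mm) stands at x = 52, y = 40 mm.
- spindle_seat (a point): On the spindle's axis at the top face of the platter (disc 56 mm across, 20 mm above the bench), where the underside of the seated reel lies. The steel spindle rises 60 mm above this point, 16 mm across, with its last 7 mm tapered; its bare tip stands 4 mm out of the seated reel. Axes as the rewinder's.
- tension_slide (a joint): Spring-return tension slide of the rewinder, in m: 0 at home, growing as it is pulled out along the rewinder's -y (away from the spindle); stop at 0.10. The spring pulls home with 2.8 N at 0 and 70 N per m more (about 8 N at 0.075), so it returns when let go. It slides easily.
- handle (a point): Centre of the slide's black handle bar, 85 mm above the bench, moving with the slide. The bar is 70 mm long along the rewinder's x, 12 mm thick along its y and 20 mm high (75 to 95 mm above the bench), on two posts 48 mm apart; the slide's body below it tops out at 37 mm. Grip it from above between its posts, the fingers closing along the rewinder's y (12 mm). It does not move along x or z.
- pointer (a point): Tip of the slide's thin steel pointer (3 mm wide), on the slide's -x side, 25 mm above the bench; it moves with the slide, at the same y as the handle in the rewinder's frame.
- mark (a point): Top centre of the dark steel clip on the plate's -x edge, 12 mm wide along the rewinder's y, 19 mm above the bench. It sits at a different place along the edge each time, 45 to 80 mm from the home pointer towards -y. It is fixed; the pointer passes freely above it. Axes as the rewinder's.
- wash_bottle: Bystander: white squeeze bottle, 65 mm across, 209 mm high, towards the back.
- tape_roll: Bystander: roll of beige tape lying flat, 104 mm across, 25 mm high.
- beaker: Bystander: plastic beaker, 69 mm across, 83 mm high.
- vial_1: Bystander: capped vial, 25 mm across, 56 mm high.
- vial_2: Bystander: a second such vial.
- bench_timer: Bystander: digital timer, 72 x 66 x 21 mm, near the front edge.
- marker_1: Bystander: marker pen lying down, 135 mm long, near the front edge.
There are look-alikes about, which are no part of the job. Leave any blue or turquoise look-alike of the reel alone.

How it is judged:
By the outcome, as a careful person would: the job done as asked, in the order asked, and still so for the second after the job is handed in, while the arm keeps its last pose, push and grip.
It also fails if it takes over 62 s, if anything falls off the work surface, if the arm or the gripper's body presses on something with over 40 N, if the wrist force passes 120 N, or if a joint passes its speed limit or range.

## Working session

There is one attempt and no reset: what is moved stays moved. The work goes in short steps, Python scripts to look and compute and a shell command to move; the robot and the scene stay as the last step left them, time stands still between calls to the robot, and variables do not carry over. Pictures are saved under pics/ and viewed, at most 10 in all, crops included, and the job is handed in when it is done.

```bash
mkdir -p pics; cat > h.py <<'E'
from rig import env
import numpy as np, cv2
def snap(name,fn=None):
    c=env.camera(name)
    if fn: cv2.imwrite('pics/'+fn,c['frame'][:,:,::-1])
    return c
def cloud(c):
    K=np.array([[c['fx'],0,c['cx']],[0,c['fy'],c['cy']],[0,0,1.]])
    v,u=np.mgrid[0:420,0:560]
    p=cv2.undistortPoints(np.stack([u,v],-1).reshape(-1,1,2).astype(float),K,np.array(c['D'],float)).reshape(420,560,2)
    d=c['depth']
    P=np.stack([p[...,0]*d,-p[...,1]*d,-d],-1)
    W=P@np.array(c['orientation']).T+np.array(c['xyz'])
    W[d==0]=np.nan
    return W
def ray(c,u,v,z):
    K=np.array([[c['fx'],0,c['cx']],[0,c['fy'],c['cy']],[0,0,1.]])
    p=cv2.undistortPoints(np.array([[[u,v]]],float),K,np.array(c['D'],float)).ravel()
    d=np.array(c['orientation'])@np.array([p[0],-p[1],-1]); o=np.array(c['xyz'])
    return o+d*(z-o[2])/d[2]
E
python3 - <<'E'
from h import *
np.set_printoptions(precision=4,suppress=True)
for n in('top','side'):
    c=snap(n,n+'1.png'); print(c['xyz'],c['orientation'],c['fx'],c['D']); np.savez(n+'1.npz',W=cloud(c),f=c['frame'])
s=env.observe();print(s['ee_rot'],s['eef_pos'],s['wrist_force'],s['t'])
E
```

```text
[ 0.4529 -0.1149  0.9234] [[ 0.0196  0.9955 -0.093 ]
 [-0.9992  0.0163 -0.0352]
 [-0.0335  0.0936  0.995 ]] 379.8527678605151 [-0.0441  0.      0.      0.      0.    ]
[ 0.3201 -0.9248  0.6521] [[ 0.9659  0.1359 -0.2205]
 [-0.2588  0.5433 -0.7986]
 [ 0.0113  0.8284  0.56  ]] 415.1091597694342 [-0.0813  0.      0.      0.      0.    ]
[[-0.9184  0.3957 -0.001 ]
 [ 0.3957  0.9184 -0.0014]
 [ 0.0003 -0.0017 -1.    ]] [0.2272 0.5276 0.2304] [ 0.6295 -0.5142  0.8723] 0.1
```

View pics/top1.png

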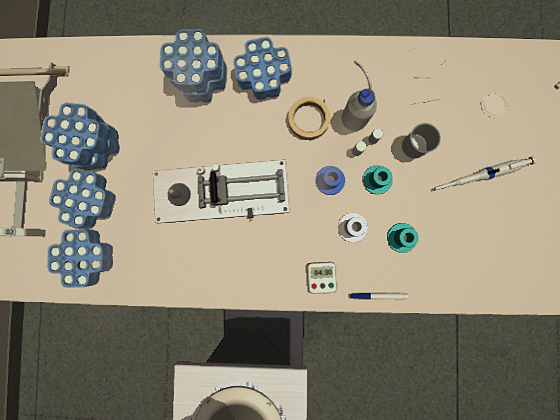

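View pics/side1.png

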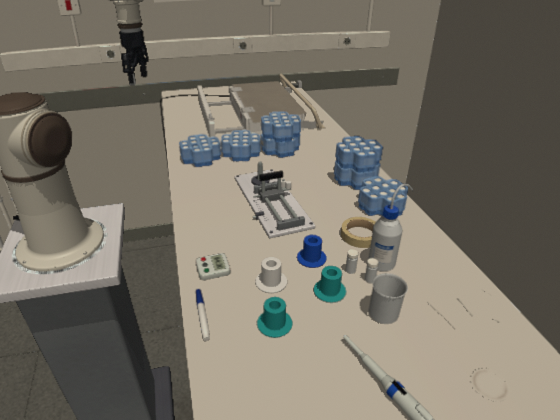

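The top view shows the white reel at (353,227), spindle/platter at (178,194), black handle at (214,187) and the dark clip at (250,214). The side view agrees: reel at (271,274), handle at (270,177).

```bash
python3 - <<'E'
from h import *
np.set_printoptions(precision=4,suppress=True)
T=np.load('top1.npz');W=T['W'];f=T['f']
def box(W,u0,u1,v0,v1,z0,z1):
    m=np.zeros(W.shape[:2],bool);m[v0:v1,u0:u1]=1
    m&=(W[...,2]>z0)&(W[...,2]<z1); return W[m],m
def circ(P):
    c,r=cv2.minEnclosingCircle(P[:,:2].astype(np.float32)); return np.array(c),r
P,_=box(W,335,375,205,245,.045,.07); print('reel top',circ(P),np.median(P[:,2]),len(P))
P,_=box(W,335,375,205,245,.002,.012); print('flange',circ(P),len(P))
P,_=box(W,160,200,175,215,.016,.025); print('platter',circ(P),len(P))
P,_=box(W,160,200,170,215,.05,.1); print('spindle',P.mean(0),P.max(0),len(P))
P,m=box(W,150,295,155,225,.007,.05); r=cv2.minAreaRect(P[:,:2].astype(np.float32));print('plate',r, cv2.boxPoints(r))
P,_=box(W,195,235,160,215,.07,.1); r=cv2.minAreaRect(P[:,:2].astype(np.float32));print('handle',r,np.median(P[:,2]),len(P))
P,_=box(W,240,262,205,225,.002,.05);
print('table',np.nanmedian(W[250:300,200:290,2]))
S=np.load('side1.npz')['W']
P,_=box(S,250,290,255,290,.045,.07); print('S reel top',circ(P),len(P))
P,_=box(S,235,300,160,200,.08,.1); r=cv2.minAreaRect(P[:,:2].astype(np.float32));print('S handle',r,len(P))
P,_=box(S,240,275,160,190,.07,.1);
P,_=box(S,225,320,160,240,.009,.014); r=cv2.minAreaRect(P[:,:2].astype(np.float32));print('S plate',r)
cr=f[150:230,145:300];cv2.imwrite('pics/crop.png',cv2.resize(cr,None,fx=5,fy=5,interpolation=cv2.INTER_CUBIC)[:,:,::-1])
E
```

```text
reel top (array([ 0.4875, -0.2626]), 0.021994592621922493) 0.05591635582825183 235
flange (array([ 0.4939, -0.2692]), 0.06341814249753952) 439
platter (array([0.5511, 0.1609]), 0.06112513318657875) 349
spindle [0.5583 0.156  0.0722] [0.5663 0.1645 0.0823] 57
plate ((0.5637875199317932, 0.06007711589336395), (0.14253680408000946, 0.32946014404296875), 5.333198070526123) [[ 0.4775  0.2175]
 [ 0.5081 -0.1106]
 [ 0.6501 -0.0973]
 [ 0.6194  0.2307]]
handle ((0.5686770081520081, 0.06082404404878616), (0.0694422721862793, 0.012599029578268528), 5.253063201904297) 0.09419758702493564 185
table 0.00020738538857789646
S reel top (array([ 0.4855, -0.2662]), 0.02340945601463318) 264
S handle ((0.5756831169128418, 0.0973246693611145), (0.11360422521829605, 0.06458170711994171), 77.28096771240234) 157
S plate ((0.561410129070282, 0.0570913702249527), (0.14175237715244293, 0.3345206677913666), 5.635644435882568)
```

View pics/crop.png

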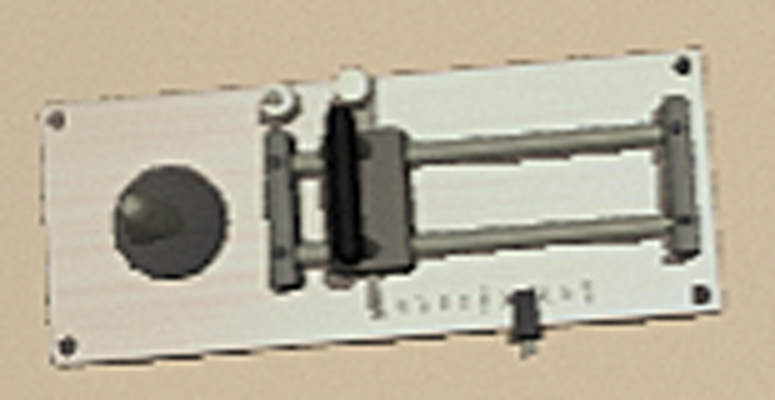

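The crop shows the home pointer tip at about crop (375,298), clip at (523,305) and platter centre at (171,222); scale 5, offset (145,150).

```bash
python3 - <<'E'
from h import *
np.set_printoptions(precision=4,suppress=True)
c=env.camera('top')
X=np.array([.9957,.0929]);Y=np.array([-.0929,.9957])
px=lambda a,b,z:ray(c,a/5+144.6,b/5+149.6,z)[:2]
pl=px(171,222,.02);p=px(376,295,.025);m=px(524,305,.019);mu=[px(a,302,.019) for a in(511,537)]
print('platter',pl,'pointer',p,'mark',m,'dy',(p-m)@Y,'edges',[(p-k)@Y for k in mu])
W=cloud(c);f=c['frame'].astype(int)
sub=f[175:215,158:200].sum(2)<330
n,l,st,ce=cv2.connectedComponentsWithStats(sub.astype(np.uint8)); i=1+np.argmax(st[1:,4])
cn,_=cv2.findContours((l==i).astype(np.uint8),0,1); (u,v),r=cv2.minEnclosingCircle(cn[0]); print('dark disc',u+158,v+175,r,ray(c,u+158,v+175,.02)[:2],st[i])
m=(W[...,2]>.015)&(W[...,2]<.026);m[:175]=0;m[215:]=0;m[:,:158]=0;m[:,200:]=0
P=W[m];P=P[np.hypot(*(P[:,:2]-pl).T)<.035];print('platter depth',cv2.minEnclosingCircle(P[:,:2].astype(np.float32)))
m=(W[...,2]>.05);m[:170]=0;m[215:]=0;m[:,:155]=0;m[:,195:]=0
for a in(.05,.06,.07,.076): 
  P=W[m&(W[...,2]>a)];P=P[np.hypot(*(P[:,:2]-pl).T)<.035];print(a,cv2.minEnclosingCircle(P[:,:2].astype(np.float32)),len(P))
s=env.observe();R=np.array(s['ee_rot'])
t=np.array([.4875,-.2630,.231]);print('shift to reel/50mm',R.T@(t-s['eef_pos'])/.05)
E
python3 -m crank '[[[0,0,0],[0,0,-0.17],0.2]]'
```

```text
platter [0.5591 0.1579] pointer [0.5249 0.0555] mark [ 0.5217 -0.015 ] dy 0.06985613905268559 edges [np.float64(0.06371548746075735), np.float64(0.07618476500311389)]
dark disc 178.482759475708 194.2413787841797 11.519869804382324 [0.5585 0.1587] [ 10   8  23  23 397]
platter depth ((0.5584539771080017, 0.15843574702739716), 0.03346709534525871)
0.05 ((0.5588802695274353, 0.15802858769893646), 0.008180595003068447) 59
0.06 ((0.5588900446891785, 0.1581815928220749), 0.00805269181728363) 49
0.07 ((0.5588900446891785, 0.1581815928220749), 0.00805269181728363) 41
0.076 ((0.5598708987236023, 0.15783630311489105), 0.0064618890173733234) 24
shift to reel/50mm [-11.037  -12.4636   0.005 ]
t: 0.28
eef_pos: [0.2273, 0.5278, 0.2308]
ee_rot: [[-0.973, 0.23, -0.001], [0.23, 0.973, -0.001], [0.0, -0.001, -1.0]]
wrist_force: [0.5, 0.7, -0.6]
grip_width: 0.816
finger_force: 0.0
```

```bash
python3 -m crank '[[[-8.7,-14.19,0],[0,0,-0.325],0.2],[[-8.7,-14.19,0],[0,0,-0.325],0.2],[[-8.7,-14.19,0],[0,0,-0.325],0.2],[[-8.7,-14.19,0],[0,0,-0.325],0.2],[[-8.7,-14.19,0],[0,0,-0.325],0.2],[[-8.7,-14.19,0],[0,0,-0.325],0.2],[[-8.7,-14.19,0],[0,0,-0.325],0.2],[[-8.7,-14.19,0],[0,0,-0.325],0.2],[[-8.7,-14.19,0],[0,0,-0.325],0.2],[[-8.7,-14.19,0],[0,0,-0.325],0.2],[[-8.7,-14.19,0],[0,0,-0.325],0.2],[[-8.7,-14.19,0],[0,0,-0.325],0.2]]' && python3 -m crank '[[[0,0,0],[0,0,0],0.2]]'
```

```text
t: 1.78
eef_pos: [0.4582, -0.1858, 0.2311]
ee_rot: [[-0.996, -0.087, 0.0], [-0.087, 0.996, 0.0], [-0.0, 0.0, -1.0]]
wrist_force: [-0.1, 0.4, 0.4]
grip_width: 0.797
finger_force: 0.0
t: 1.9
eef_pos: [0.4582, -0.1871, 0.2305]
ee_rot: [[-0.997, -0.083, -0.001], [-0.083, 0.997, 0.0], [0.001, 0.0, -1.0]]
wrist_force: [-0.4, 0.3, -0.8]
grip_width: 0.794
finger_force: 0.0
```

```bash
python3 -m crank '[[[-0.46,-1.56,1.2],[0,0,-0.008],0.2],[[-0.46,-1.56,2.2],[0,0,-0.008],0.2],[[-0.46,-1.56,3],[0,0,-0.008],0.2],[[-0.46,-1.56,3],[0,0,-0.008],0.2]]'
python3 - <<'E'
from h import *
snap('side','s2.png');
E
```

```text
t: 2.4
eef_pos: [0.4843, -0.2558, 0.0765]
ee_rot: [[-0.995, -0.096, -0.009], [-0.096, 0.995, 0.008], [0.008, 0.009, -1.0]]
wrist_force: [-0.5, 0.1, 0.3]
grip_width: 0.801
finger_force: 0.0
```

View pics/s2.png

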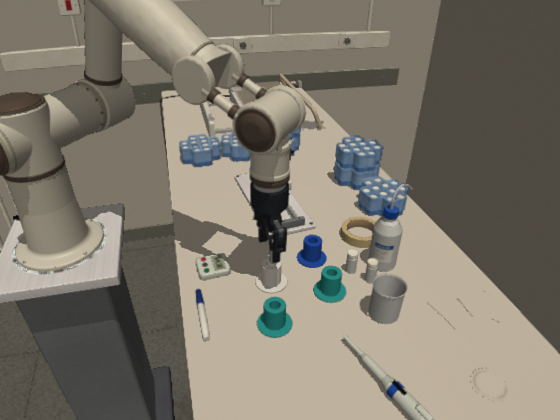

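The fingers stand over the white reel (271,272), slightly short of it as the arm still settles. I let it settle and read it.

```bash
python3 -m crank '[[[0,0,0],[0,0,0],0.2],[[0,0,0],[0,0,0],0.2]]'
```

```text
t: 2.7
eef_pos: [0.4894, -0.2601, 0.0843]
ee_rot: [[-0.995, -0.097, 0.004], [-0.097, 0.995, -0.003], [-0.004, -0.004, -1.0]]
wrist_force: [-0.1, 0.4, 0.2]
grip_width: 0.797
finger_force: 0.0
```

```bash
python3 -m crank '[[[0,0,0.3],[0,0,0],0.2],[[0,0,0.6],[0,0,0],0.2],[[0,0,0.6],[0,0,0],0.2],[[0,0,0.6],[0,0,0],0.2]]'
```

```text
t: 3.2
eef_pos: [0.4877, -0.2593, 0.051]
ee_rot: [[-0.995, -0.096, -0.0], [-0.096, 0.995, 0.0], [0.0, 0.0, -1.0]]
wrist_force: [-0.0, -0.4, -0.1]
grip_width: 0.799
finger_force: 0.0
```

```bash
python3 -m crank '[[[0,-0.07,0.25],[0,0,0],0.2],[[0,-0.07,0.5],[0,0,0],0.2],[[0,-0.07,0.7],[0,0,0],0.2],[[0,-0.07,0.7],[0,0,0],0.2],[[0,-0.07,0.7],[0,0,0],0.2]]' && python3 -m crank '[[[0,0,0],[0,0,0],0.65],[[0,0,0],[0,0,0],0.65],[[0,0,0],[0,0,0],0.65],[[0,0,0],[0,0,0],0.65],[[0,0,0],[0,0,0],0.65],[[0,0,0],[0,0,0],0.65]]'
```

```text
t: 3.82
eef_pos: [0.4883, -0.2629, 0.0164]
ee_rot: [[-0.995, -0.096, 0.0], [-0.096, 0.995, -0.0], [-0.0, -0.0, -1.0]]
wrist_force: [0.4, 0.1, 0.3]
grip_width: 0.801
finger_force: 0.0
t: 4.58
eef_pos: [0.4888, -0.2633, 0.0172]
ee_rot: [[-0.995, -0.096, 0.001], [-0.096, 0.995, -0.001], [-0.001, -0.001, -1.0]]
wrist_force: [-0.2, -0.6, 6.5]
grip_width: 0.497
finger_force: 61.4
```

```bash
python3 -m crank '[[[0,0,-0.5],[0,0,0],0.65],[[0,0,-1.3],[0,0,0],0.65],[[0,0,-2.1],[0,0,0],0.65],[[-0.2,0.8,-2.6],[0,0,0],0.65],[[-0.46,1.7,-2.6],[0,0,0],0.65],[[-0.73,2.7,-2.6],[0,0,0],0.65],[[-1,3.7,-2.6],[0,0,0],0.65],[[-1.27,4.7,-2.6],[0,0,0],0.65],[[-1.54,5.7,-2.6],[0,0,0],0.65],[[-1.8,6.7,-2.6],[0,0,0],0.65],[[-2.08,7.7,-2.6],[0,0,0],0.65],[[-2.23,8.24,-2.6],[0,0,0],0.65]]' && python3 -m crank '[[[0,0,0],[0,0,0],0.65],[[0,0,0],[0,0,0],0.65],[[0,0,0],[0,0,0],0.65]]'
python3 - <<'E'
from h import *
c=snap('side','s3.png');W=cloud(c);np.savez('s3.npz',W=W,f=c['frame']);
c2=snap('top');np.savez('t3.npz',W=cloud(c2),f=c2['frame'])
a=c['frame'][80:240,190:390];b=c2['frame'][130:250,120:270]
cv2.imwrite('pics/c3.png',np.hstack([cv2.resize(a,(500,400)),cv2.resize(b,(300,400))[:, :]])[:,:,::-1])
E
```

```text
t: 6.08
eef_pos: [0.5588, 0.1604, 0.1454]
ee_rot: [[-0.995, -0.098, -0.001], [-0.098, 0.995, 0.0], [0.001, 0.0, -1.0]]
wrist_force: [-0.2, -0.0, -2.5]
grip_width: 0.498
finger_force: 61.4
t: 6.45
eef_pos: [0.5594, 0.1569, 0.1461]
ee_rot: [[-0.996, -0.095, -0.001], [-0.095, 0.996, -0.0], [0.001, -0.0, -1.0]]
wrist_force: [0.7, 0.3, -1.4]
grip_width: 0.503
finger_force: 61.5
```

View pics/c3.png

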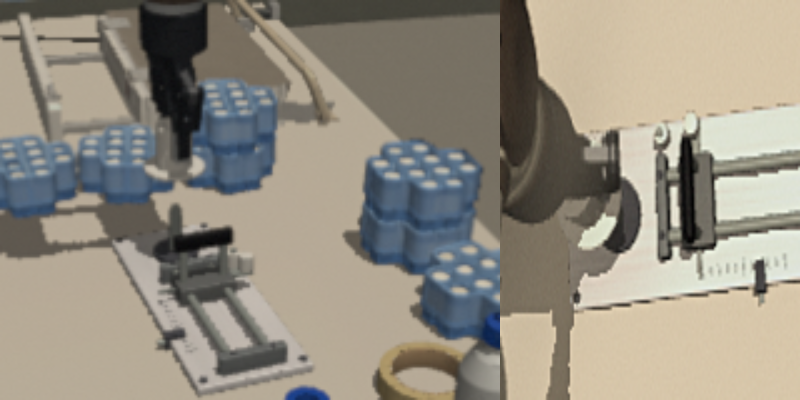

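The side view shows the held reel's flange around crop (175,170) directly above the spindle tip (176,208). I'll check the offset numerically.

```bash
python3 - <<'E'
from h import *
np.set_printoptions(precision=4,suppress=True)
def fit(P,r):
    from scipy.optimize import least_squares
    return least_squares(lambda c:np.hypot(P[:,0]-c[0],P[:,1]-c[1])-r,[.56,.15],loss='soft_l1',f_scale=.001).x
s=np.load('s3.npz');W=s['W'];f=s['f'].astype(int)
near=np.hypot(W[...,0]-.559,W[...,1]-.158)<.045
w=f.min(2)>110
m=near&(W[...,2]>.115)&(W[...,2]<.15)
P=W[m];print('low z hist',np.histogram(P[:,2],10),len(P))
for a,b,r in((.125,.131,.036),):
    Q=W[m&(W[...,2]>a)&(W[...,2]<b)];print('flange',len(Q),cv2.minEnclosingCircle(Q[:,:2].astype(np.float32)),Q.min(0),Q.max(0))
m=near&(W[...,2]>.040)&(W[...,2]<.072);Q=W[m];Q=Q[np.hypot(Q[:,0]-.559,Q[:,1]-.158)<.015];print('spindle side',len(Q),fit(Q,.008))
ys=np.argwhere(near&(W[...,2]>.12)&(W[...,2]<.14)&w); print('flange px box',ys.min(0),ys.max(0))
m=near&(W[...,2]>.03)&(W[...,2]<.08);ys=np.argwhere(m&(np.hypot(W[...,0]-.559,W[...,1]-.158)<.015));print('spindle px',ys.min(0),ys.max(0))
m=near&(W[...,2]>.1295)&(W[...,2]<.137)
t=np.load('t3.npz');V=t['W'];g=t['f'].astype(int)
n=(np.hypot(V[...,0]-.559,V[...,1]-.158)<.045)&(V[...,2]>.12)&(V[...,2]<.145)&(g.min(2)>90);Q=V[n];print('top flange',len(Q),Q.min(0),Q.max(0),fit(Q[np.hypot(*(Q[:,:2]-[.559,.158]).T)>.033],.036) if len(Q) else '')
E
```

```text
low z hist (array([ 2, 18, 67, 43, 11, 15,  5, 10,  7,  5]), array([0.1282, 0.1303, 0.1324, 0.1345, 0.1366, 0.1386, 0.1407, 0.1428,
       0.1449, 0.147 , 0.1491])) 183
flange 5 ((0.5616422295570374, 0.13839313387870789), 0.028471047058701515) [0.5338 0.1232 0.1282] [0.5895 0.1437 0.131 ]
spindle side 47 [0.559  0.1456]
flange px box [142 247] [151 271]
spindle px [161 257] [177 262]
top flange 234 [0.5236 0.1215 0.1296] [0.5927 0.1906 0.1404] [0.5604 0.1583]
```

```bash
python3 -m crank '[[[0,0.02,0.3],[0,0,0],0.65],[[0,0.02,0.6],[0,0,0],0.65],[[0,0.02,0.8],[0,0,0],0.65],[[0,0.02,0.8],[0,0,0],0.65],[[0,0.02,0.8],[0,0,0],0.65],[[0,0.02,0.8],[0,0,0],0.65]]'
python3 - <<'E'
from h import *
np.set_printoptions(precision=4,suppress=True)
for i in range(3):
    c=env.camera('side' if i<1 else 'top')
    if i==0:
        a=c['frame'][110:200,220:310];cv2.imwrite('pics/c4.png',cv2.resize(a,(540,540),interpolation=cv2.INTER_CUBIC)[:,:,::-1])
    s=env.observe();print(s['eef_pos'],s['wrist_force'])
E
```

```text
t: 7.3
eef_pos: [0.56, 0.1591, 0.107]
ee_rot: [[-0.995, -0.096, 0.001], [-0.096, 0.995, 0.0], [-0.001, -0.0, -1.0]]
wrist_force: [0.2, 0.4, -1.4]
grip_width: 0.504
finger_force: 61.4
[0.56  0.159 0.107] [-0.0015 -0.3293 -1.6527]
[0.5599 0.159  0.1069] [-0.2619 -0.0422 -1.4511]
[0.5598 0.159  0.1068] [ 0.3787 -0.5369 -2.2045]
```

View pics/c4.png

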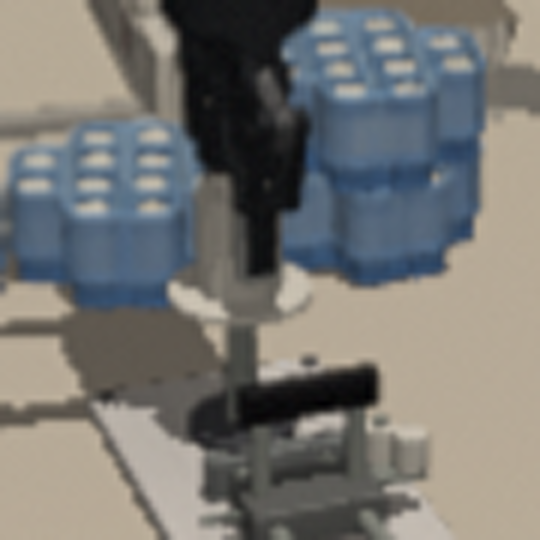

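The flange (168–312, centre 240) is centred above the spindle (242). Descending in stages, watching the force.

```bash
python3 -m crank '[[[0,-0.02,0.15],[0,0,0],0.65],[[0,-0.02,0.25],[0,0,0],0.65],[[0,-0.02,0.35],[0,0,0],0.65],[[0,-0.02,0.4],[0,0,0],0.65],[[0,-0.02,0.4],[0,0,0],0.65]]'
```

```text
t: 8.07
eef_pos: [0.5594, 0.158, 0.086]
ee_rot: [[-0.995, -0.096, -0.0], [-0.096, 0.995, -0.0], [0.0, 0.0, -1.0]]
wrist_force: [-0.3, 0.7, -1.7]
grip_width: 0.504
finger_force: 61.4
```

```bash
python3 -m crank '[[[0,0,0.15],[0,0,0],0.65],[[0,0,0.3],[0,0,0],0.65],[[0,0,0.45],[0,0,0],0.65],[[0,0,0.6],[0,0,0],0.65],[[0,0,0.75],[0,0,0],0.65],[[0,0,0.85],[0,0,0],0.65],[[0,0,0.85],[0,0,0],0.65]]'
```

```text
t: 8.95
eef_pos: [0.5592, 0.1579, 0.0433]
ee_rot: [[-0.995, -0.096, -0.001], [-0.096, 0.995, -0.0], [0.001, -0.0, -1.0]]
wrist_force: [-0.2, 0.7, -2.1]
grip_width: 0.5
finger_force: 61.4
```

```bash
python3 -m crank '[[[0,0,0.05],[0,0,0],0.65],[[0,0,0.08],[0,0,0],0.65],[[0,0,0.1],[0,0,0],0.65],[[0,0,0.1],[0,0,0],0.65]]' && python3 -m crank '[[[0,0,0.02],[0,0,0],0.65],[[0,0,0.03],[0,0,0],0.65],[[0,0,0.04],[0,0,0],0.65],[[0,0,0.04],[0,0,0],0.65]]'
```

```text
t: 9.45
eef_pos: [0.5595, 0.158, 0.0388]
ee_rot: [[-0.995, -0.096, -0.0], [-0.096, 0.995, -0.0], [0.0, -0.0, -1.0]]
wrist_force: [-0.0, -0.0, -1.9]
grip_width: 0.502
finger_force: 61.4
t: 9.95
eef_pos: [0.5596, 0.158, 0.0372]
ee_rot: [[-0.995, -0.096, -0.0], [-0.096, 0.995, -0.0], [0.0, -0.0, -1.0]]
wrist_force: [-2.5, -0.1, 3.3]
grip_width: 0.503
finger_force: 61.9
```

```bash
python3 -m crank '[[[0,0,0],[0,0,0],0.35],[[0,0,0],[0,0,0],0.35],[[0,0,0],[0,0,0],0.35],[[0,0,0],[0,0,0],0.35],[[0,0,-0.3],[0,0,0],0.35],[[0,0,-0.7],[0,0,0],0.35],[[0,0,-1.3],[0,0,0],0.35],[[0,0,-2.0],[0,0,0],0.35],[[0,0,-2.4],[0,0,0],0.35],[[0,0,-2.4],[0,0,0],0.35]]'
python3 - <<'E'
from h import *
np.set_printoptions(precision=4,suppress=True)
c=snap('side');W=cloud(c);f=c['frame']
cv2.imwrite('pics/c5.png',cv2.resize(f[110:240,220:330],(660,600)[0:1]+(600,),interpolation=cv2.INTER_CUBIC)[:,:,::-1])
n=(np.hypot(W[...,0]-.559,W[...,1]-.158)<.024)&(W[...,2]>.06)&(W[...,2]<.09)&(f.min(2)>100)
print('tube top z',np.percentile(W[n][:,2],[50,75,90,98]),n.sum())
n=(np.hypot(W[...,0]-.569,W[...,1]-.061)<.045)&(W[...,2]>.08)&(W[...,2]<.105);P=W[n];n2=P[:,2]>.09;print('handle',P.mean(0),P[n2].mean(0),len(P))
E
```

```text
t: 11.2
eef_pos: [0.5615, 0.1582, 0.1605]
ee_rot: [[-0.995, -0.096, 0.006], [-0.096, 0.995, 0.0], [-0.006, -0.0, -1.0]]
wrist_force: [-0.5, -1.1, -0.2]
grip_width: 0.649
finger_force: 0.0
tube top z [0.074  0.0763 0.0769 0.0782] 70
handle [0.5651 0.0539 0.0895] [0.566  0.0549 0.0937] 149
```

View pics/c5.png

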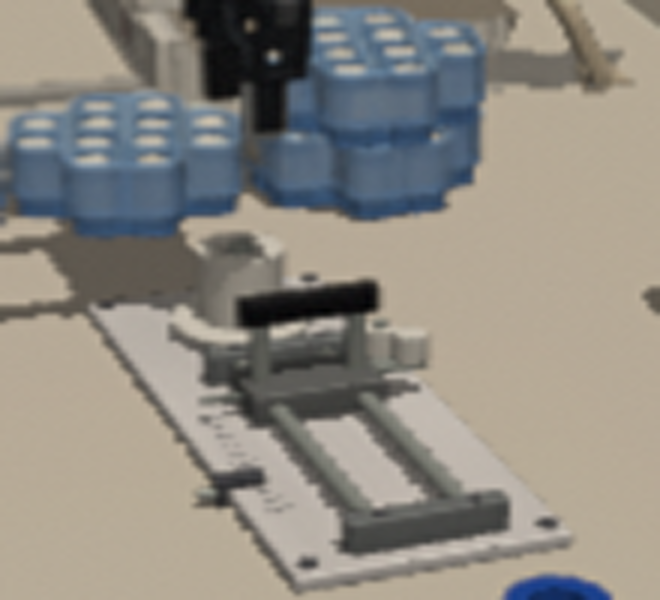

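The reel is seated: tube top measured at about 76 mm, with the flange flat on the platter at crop (225,325). Now the handle.

```bash
python3 -m crank '[[[0,-0.7,0],[0,0,0],0.35],[[0,-1.5,0],[0,0,0],0.35],[[0,-1.95,0],[0,0,0],0.35],[[0,-1.95,0.1],[0,0,0],0.35],[[0,-1.95,0.4],[0,0,0],0.35],[[0,-1.95,0.7],[0,0,0],0.35],[[0,-1.95,0.9],[0,0,0],0.35],[[0,-1.95,0.9],[0,0,0],0.35],[[0,-1.95,0.9],[0,0,0],0.35]]'
```

```text
t: 12.38
eef_pos: [0.5693, 0.0611, 0.1122]
ee_rot: [[-0.995, -0.096, 0.001], [-0.096, 0.995, -0.0], [-0.001, -0.0, -1.0]]
wrist_force: [-0.1, 0.5, -0.2]
grip_width: 0.65
finger_force: 0.0
```

```bash
python3 -m crank '[[[0,0,0.3],[0,0,0],0.35],[[0,0,0.6],[0,0,0],0.35],[[0,0,0.9],[0,0,0],0.35],[[0,0,0.9],[0,0,0],0.35],[[0,0,0.9],[0,0,0],0.35],[[0,0,0.9],[0,0,0],1],[[0,0,0.9],[0,0,0],1],[[0,0,0.9],[0,0,0],1],[[0,0,0.9],[0,0,0],1],[[0,0,0.9],[0,0,0],1],[[0,0,0.9],[0,0,0],1],[[0,0,0.9],[0,0,0],1]]'
```

```text
t: 13.88
eef_pos: [0.5695, 0.0595, 0.0676]
ee_rot: [[-0.995, -0.096, 0.001], [-0.096, 0.995, -0.002], [-0.001, -0.002, -1.0]]
wrist_force: [-1.4, -5.9, 2.5]
grip_width: 0.13
finger_force: 60.3
```

```bash
python3 -m crank '[[[0,-0.2,0],[0,0,0],1],[[0,-0.4,0],[0,0,0],1],[[0,-0.6,0],[0,0,0],1],[[0,-0.8,0],[0,0,0],1],[[0,-1,0],[0,0,0],1],[[0,-1.2,0],[0,0,0],1],[[0,-1.3,0],[0,0,0],1],[[0,-1.38,0],[0,0,0],1],[[0,-1.38,0],[0,0,0],1],[[0,-1.38,0],[0,0,0],1],[[0,-1.38,0],[0,0,0],1]]'
python3 - <<'E'
from h import *
c=snap('side');d=snap('top')
a=c['frame'][160:230,220:300];b=d['frame'][170:230,210:280]
cv2.imwrite('pics/c6.png',np.hstack([cv2.resize(a,(400,350),interpolation=cv2.INTER_CUBIC),cv2.resize(b,(400,350),interpolation=cv2.INTER_CUBIC)])[:,:,::-1])
E
```

```text
t: 15.25
eef_pos: [0.576, -0.0068, 0.0675]
ee_rot: [[-0.995, -0.096, 0.001], [-0.096, 0.995, 0.002], [-0.001, 0.002, -1.0]]
wrist_force: [0.3, 7.6, 5.0]
grip_width: 0.129
finger_force: 60.9
```

View pics/c6.png

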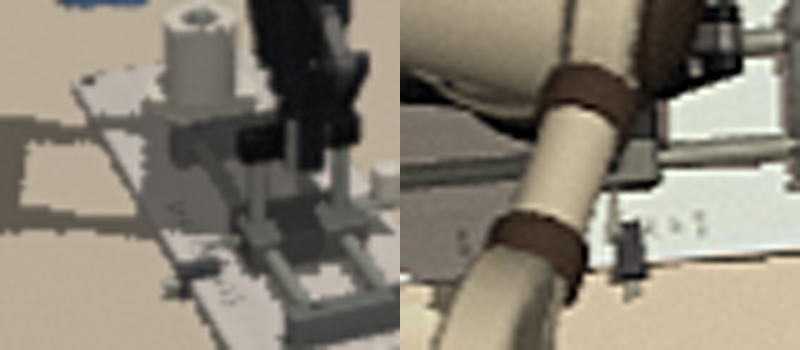

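In the top crop (right) the pointer tip is at about (613,215) and the clip at (630,250), so there is a little further to go; computing exactly.

```bash
python3 - <<'E'
from h import *
np.set_printoptions(precision=4,suppress=True)
c=env.camera('top')
X=np.array([.9957,.0929]);Y=np.array([-.0929,.9957])
def p(a,b,z): return ray(c,210+(a-400+.5)*70/400-.5,170+(b+.5)*60/350-.5,z)[:2]
A=p(613,210,.025);B=p(630,250,.019);print(A,B,(A-B)@Y)
g=c['frame'].sum(2).astype(int)
print(g[202:218,240:258])
E
```

```text
[ 0.5332 -0.0092] [ 0.5173 -0.0161] 0.0053925828998499375
[[522 498 471 421 321 146 125 210 162 137 120 183 211 201 565 690 661 642]
 [514 478 451 379 317 602 554 361 617 717 707 710 698 681 677 657 652 645]
 [510 483 434 342 468 665 529 335 582 681 661 659 659 654 641 636 640 638]
 [495 470 416 348 579 685 508 390 597 667 643 646 643 643 648 645 637 638]
 [487 439 374 286 564 681 503 384 491 628 670 671 661 652 644 648 648 650]
 [498 426 325 446 627 682 504 384 523 672 598 466 613 595 617 654 651 563]
 [447 426 359 580 686 616 425 428 288 150 168 132 574 528 569 653 657 572]
 [201 327 298 560 667 599 403 425 357 195 175 162 415 422 573 652 653 575]
 [126 171 466 639 674 607 407 278 259 226 183 161 409 633 591 605 658 650]
 [134  80 287 605 680 594 412 222 161 189 200 168 412 635 672 641 643 647]
 [142  93  28 547 677 663 702 475 166 188 196 182 249 581 666 650 647 645]
 [156 111  29 561 684 662 696 470 147 182 198 187 258 599 688 671 672 674]
 [124 104  21 576 711 686 716 488 172 191 194 205 289 589 664 613 573 544]
 [119 103 116 528 616 556 536 346 160 205 213 214 131 166 276 311 387 432]
 [128  78  99 142 359 450 354 204 185 202 208 216 117 330 553 595 574 571]
 [103  42 501 626 597 601 437 217 124  53  42  47  61 316 544 580 573 565]]
```

```bash
python3 -m crank '[[[0,-0.04,0],[0,0,0],1],[[0,-0.08,0],[0,0,0],1],[[0,-0.08,0],[0,0,0],1],[[0,-0.08,0],[0,0,0],1],[[0,-0.08,0],[0,0,0],1],[[0,-0.08,0],[0,0,0],1]]'
python3 - <<'E'
from h import *
d=snap('top');c=snap('side')
a=c['frame'][195:225,245:285];b=d['frame'][198:222,236:268]
print(d['frame'].sum(2)[202:218,240:258])
cv2.imwrite('pics/c7.png',np.hstack([cv2.resize(a,(400,300),interpolation=cv2.INTER_CUBIC),cv2.resize(b,(400,300),interpolation=cv2.INTER_CUBIC)])[:,:,::-1])
E
```

```text
t: 16.15
eef_pos: [0.5764, -0.0107, 0.0675]
ee_rot: [[-0.995, -0.096, 0.001], [-0.096, 0.995, 0.002], [-0.001, 0.002, -1.0]]
wrist_force: [0.2, 6.8, 6.0]
grip_width: 0.127
finger_force: 60.9
[[544 536 532 518 479 450 389 219 382 331 142 170 209 209 272 288 575 679]
 [539 534 520 500 468 419 331 256 403 551 685 720 705 702 695 686 675 659]
 [540 536 519 491 455 397 356 315 379 521 644 667 654 660 649 645 635 643]
 [540 525 500 478 430 359 481 427 364 405 591 665 641 646 641 646 641 644]
 [565 539 509 470 417 310 600 520 372 412 607 681 668 650 645 643 647 647]
 [332 504 520 463 400 317 601 514 351 493 509 474 616 593 612 648 650 572]
 [122 238 449 484 367 376 649 521 256 341 264 130 574 526 569 654 651 577]
 [151 138 134 247 303 492 442 244 226 367 287 157 415 418 567 652 654 569]
 [164 149 137 102 266 515 440 216 144 282 258 154 407 630 583 608 650 651]
 [159 157 150 110 314 544 700 485 151 179 182 165 410 636 663 648 647 640]
 [163 160 142 117  85 263 632 485 167 192 200 183 247 577 671 651 651 645]
 [159 156 134 126  69 253 641 480 142 185 200 197 263 600 689 664 668 672]
 [154 144 141 109  58 424 704 502 181 196 193 199 299 587 666 611 571 553]
 [152 147 142 117  39 313 517 360 163 200 203 216 138 148 277 294 380 433]
 [115 130 137  82 119 391 384 214 169 210 211 230 121 330 556 592 583 578]
 [152  93 122  67 362 585 456 221 118  58  38  43  51 320 532 579 578 565]]
```

View pics/c7.png

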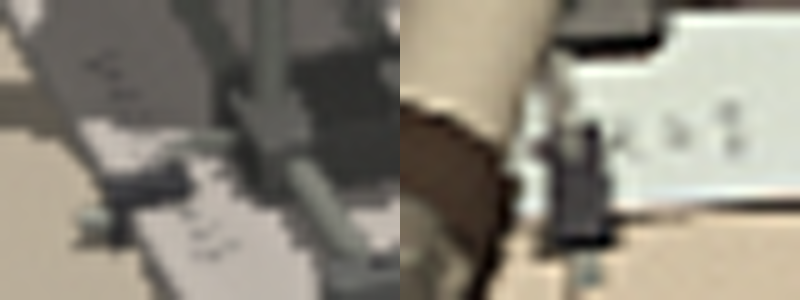

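The top crop (right half) shows the pointer's bright tip at about (568,145), over the middle of the dark clip (550–610). After parallax it is within about 1 mm of centre. The gripper is still holding, so I'm handing in.

```bash
python3 -c "
from rig import env
print(env.finish_job())"
```

```text
the job is handed in; nothing more can be done
None
```

The white reel sits fully home on the spindle and released, and the arm is still holding the tension slide with its pointer over the clip, within about 1 mm of centre; the job was handed in at about 16 s, and the verdict was not shown.

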